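Lay out the bench for a weigh-in

TASK

Lay out the bench for the next reaction on the three white tiles: stand the tall amber bottle in the middle of the tile beside the magnetic stirrer, and the squat amber jar in the middle of the tile beside the balance. Put the cork ring flat in the middle of the tile between those two, and seat the round flask upright on the cork ring. Keep the flask upright the whole time and leave everything standing still and released.

Things in the scene. Friction and masses are not known exactly. Their poses are not given: they have to be found in the camera images.
- bottle_center (a point): Tall amber glass bottle with a paper label, a shoulder and a narrow neck with a blue cap, 50 mm in diameter, 115 mm tall, about 200 g, standing loose on the bench. This point is on its axis half-way up, 57.5 mm above its underside; z points up. The straight round body reaches up to 78 mm above the underside; the cap, 28 mm in diameter, from 91 to 115 mm. Grip it high on the body, 60 to 75 mm above the underside, or by the cap.
- jar_center (a point): Squat wide-mouthed amber glass jar with a white lid, 60 mm in diameter, 60 mm tall, about 180 g, standing loose on the bench. This point is on its axis half-way up, 30 mm above its underside; z points up. Grip it across the body at about this height.
- cork_ring_center (a point): Flask support ring of cork lying flat and loose on the bench: outer diameter 64 mm, hole 40 mm right through, 28 mm tall, about 60 g. This point is on its axis half-way up, 14 mm above its underside; z points up. It can be gripped across its outside.
- flask_center (a point): Clear round flask, dull brown residue ball in it, 160 g: ball 64 mm across, bottom-heavy; upright neck 24 mm across; 118 mm tall. Starts loose in the mouth of a fixed white cup (58 mm wide, 36 mm tall), lowest point 25 mm above bench. Point: on axis, 59 mm above lowest point; z up. Grip neck 6 to 55 mm above point. On the cork ring it centres itself, point 66 mm above the ring's point.
- tile_a_top (a point): White glazed tile, 100 x 100 x 6 mm, fixed flat on the dark bench; point: centre of its upper face, 6 mm above the bench. Three alike tiles lie in a rough row, left to right; the names swap places from start to start. The outer two each lie beside a machine (centres 130 to 290 mm apart), the third between them, over 310 mm from either machine.
- tile_b_top (a point): White glazed tile, 100 x 100 x 6 mm, fixed flat on the dark bench; point: centre of its upper face, 6 mm above the bench. Three alike tiles lie in a rough row, left to right; the names swap places from start to start. The outer two each lie beside a machine (centres 130 to 290 mm apart), the third between them, over 310 mm from either machine.
- tile_c_top (a point): White glazed tile, 100 x 100 x 6 mm, fixed flat on the dark bench; point: centre of its upper face, 6 mm above the bench. Three alike tiles lie in a rough row, left to right; the names swap places from start to start. The outer two each lie beside a machine (centres 130 to 290 mm apart), the third between them, over 310 mm from either machine.
- stirrer: Magnetic stirrer, fixed at one end of the row of tiles: grey box 200 mm deep (its x) by 150 mm wide (its y), 88 mm tall, with a square white top plate and two black knobs on the side facing the robot. Origin at the centre of its underside. It swaps ends with the balance from start to start.
- balance: Laboratory balance, fixed at the other end of the row of tiles: cream base 220 mm deep (its x) by 160 mm wide (its y), 70 mm tall, with a round steel pan and a black panel with a pale display. Origin at the centre of its underside. It swaps ends with the stirrer from start to start.
Things that resemble listed ones, but are neither listed nor needed, are in the scene too. What is shaped like the part that bears bottle_center but green or yellow is not meant.

How it is judged:
By the outcome, as a careful person would: the job done as asked, in the order asked, and still so for the second after the job is handed in, with the robot touching nothing.
It also fails if it takes over 115 s, if anything falls off the work surface, if the arm or the gripper's body presses on something with over 40 N, if the wrist force passes 120 N, or if a joint passes its speed limit or range.

ROBOT

A 7-joint arm with a two-finger parallel gripper is mounted at the origin on the work surface. World frame = base frame: x ahead of the robot, y to its left, z up, the work surface at z = 0. Lengths are in mm, angles in rad, forces in N, time in s.
With the tool pointing down it reaches from about 400 to 925 mm from the base axis. Payload 5.6 kg.
Tool frame: the origin (TCP) lies midway between the tips of the shut fingers; the grasp point (between the pads) lies arm.tcp_to_grasp behind it (arm.tcp_to_grasp is the distance from the TCP to the grasp point, in mm); z points along the fingers, y is the line along which they close (so a half turn about z gives the same grasp; the last joint's range is limited). The gripper opens to 85 mm and grips with 20 to 120 N. Pads are 22 mm wide; open, the fingers measure 114 mm over their backs; the gripper's body (76 mm by 85 mm) begins 54 mm behind the grasp point. The pads swing forward as they close: fully open they stand 13 mm farther back than shut.
Start: joints at [1.284, 0.468, -0.012, 1.603, 0.006, 1.071, -0.056], TCP at [156.862, -630.795, 231.29] pointing down, gripper open.
Joint ranges: [-2.53, 2.53], [-0.31, 2.02], [-1.57, 1.55], [0.28, 2.44], [-1.29, 4.43], [0.15, 1.84], [-2.92, 2.92]. Speed limits (rad/s): [2.57, 2.57, 3.14, 3.14, 3.14, 3.14, 3.14].

INTERFACE

Orientations are given as a 3x3 rotation matrix whose columns are the frame's x, y, z axes.
In Python, from plant import arm, camera, get_calibration gives the robot as it stands.
- The arm moves only by the tool send_rows, never from a script. Its argument "deltas" is a list of rows, each an object of numbers: "dx", "dy", "dz": the shift along the world's x, y, z in mm; "ax", "ay", "az": the turn, a rotation vector about the world's x, y, z in rad. A call has exactly 8 rows; each row shifts and turns the commanded pose from where the row before left it; what a row does not reach is not made up. A row lasts 1/8 s, in which the tool goes at most 62.5 mm and 10.7 degrees, less where a joint would pass 70% of its speed; a pose out of reach is approached as far as the arm can. A call with a gripper value outside its range is refused whole. "fingers" is the finger opening in mm, from 0 to 85.4, set as the call begins (left out, the last holds). The fingers move at their own pace and stop on an object; "force" is the grip in N (left out, the last holds). Time passes only in rows, so rows that do not move let the fingers close, or fill a call up. It gives the time, the measured TCP pose, the force, the opening and the grip force at its end, in the units of the state.
- arm.sense(): the state, without advancing time (a new reading comes with each control period).
- camera(name): name is "scene" or "top" or "wrist"; returns the picture (384x512x3 uint8, red, green, blue); there is no depth.
- get_calibration(name): a dict with "fx", "fy", "cx", "cy" (pixels), "R" (3x3) and "t" (3): a world point X has camera coordinates R X + t; the wrist camera has in their place "T_tool_cam" (4x4, takes a point from camera to tool coordinates, whose origin is the TCP and whose axes are the flange's). Camera axes: x right, y down, z forward; pixel columns grow to the right and rows downward; lengths in mm; the calibration is good to about 2 mm. The wrist camera is an equidistant fisheye: a pixel r from the principal point sees the ray r / f radians off the axis. A picture is of the moment at which its call begins: read the wrist's pose just before it. get_calibration takes no time and is no camera call.
- arm.hand_in(): hands the job in; it is judged then, once.
The state is a dict: "time": time; "q": joint angles; "dq": joint speeds; "effort": joint torques, N m; "eef_pos": TCP position; "orientation": TCP orientation; "contact_force": force on the tool from outside, world axes, zero at the start; "ft_torque": the same for the moment, N m; "gripper_width": finger opening in mm; "grasp_force": force on a finger pad.
Only numpy, scipy, OpenCV 4.12 (cv2) and the standard library are available. Lean on these libraries where they do the work, as an engineer would, in place of code of your own. Each camera call takes 0.05 s, during which the arm holds its last target. There are 200 camera calls.

## Working session

There is one attempt and no reset: what is moved stays moved. The work goes in short steps, Python scripts to look and compute and a tool call to move; the robot and the scene stay as the last step left them, time stands still between calls to the robot, and variables do not carry over. Pictures are saved under pics/ and viewed, at most 14 in all, crops included, and the job is handed in when it is done.

Besides the shell and the picture viewer there is one more tool, called after "Call:" by a JSON object that holds its "method" and its "body". send_rows: Moves the arm, as the interface text tells. Its arguments: {"type":"object","properties":{"deltas":{"type":"array","items":{"type":"object","properties":{"dx":{"type":"number"},"dy":{"type":"number"},"dz":{"type":"number"},"ax":{"type":"number"},"ay":{"type":"number"},"az":{"type":"number"}}}},"fingers":{"type":"number"},"force":{"type":"number"}},"required":["deltas"]}

```bash
ls; mkdir -p pics; python3 - <<'E'
from plant import arm,camera,get_calibration
import cv2,numpy as np
print(arm.tcp_to_grasp); s=arm.sense(); print(s['time'],s['eef_pos'],np.round(s['orientation'],3).tolist(),s['gripper_width'])
for n in("scene","top","wrist"):
    im=camera(n); cv2.imwrite(f'pics/{n}0.png',im[:,:,::-1]); c=get_calibration(n); print(n,{k:np.round(v,3).tolist() for k,v in c.items()})
a=cv2.imread('pics/scene0.png');b=cv2.imread('pics/top0.png')
cv2.imwrite('pics/s0.png',cv2.resize(a,(800,600),interpolation=2));cv2.imwrite('pics/t0.png',cv2.resize(b,(800,600),interpolation=2))
E
```

```text
pics
18.700000000000003
0.0 [ 156.73334566 -630.25609787  230.32441712] [[0.97, 0.241, -0.0], [0.241, -0.97, 0.002], [-0.0, -0.002, -1.0]] 85.33467442143657
scene {'fx': 469.367, 'fy': 469.367, 'cx': 251.999, 'cy': 198.169, 'R': [[-0.631, 0.775, 0.012], [0.566, 0.471, -0.677], [-0.53, -0.421, -0.736]], 't': [327.61, -214.688, 1716.731]}
top {'fx': 462.138, 'fy': 462.138, 'cx': 262.77, 'cy': 190.168, 'R': [[-0.022, -1.0, -0.001], [-0.983, 0.022, -0.18], [0.18, -0.003, -0.984]], 't': [18.76, 498.29, 1428.34]}
wrist {'fx': 297.319, 'fy': 297.319, 'cx': 260.335, 'cy': 192.675, 'T_tool_cam': [[-0.0, -0.952, -0.307, 79.251], [1.0, -0.0, 0.001, -0.246], [-0.001, -0.307, 0.952, -142.716], [0.0, 0.0, 0.0, 1.0]]}
```

View pics/s0.png

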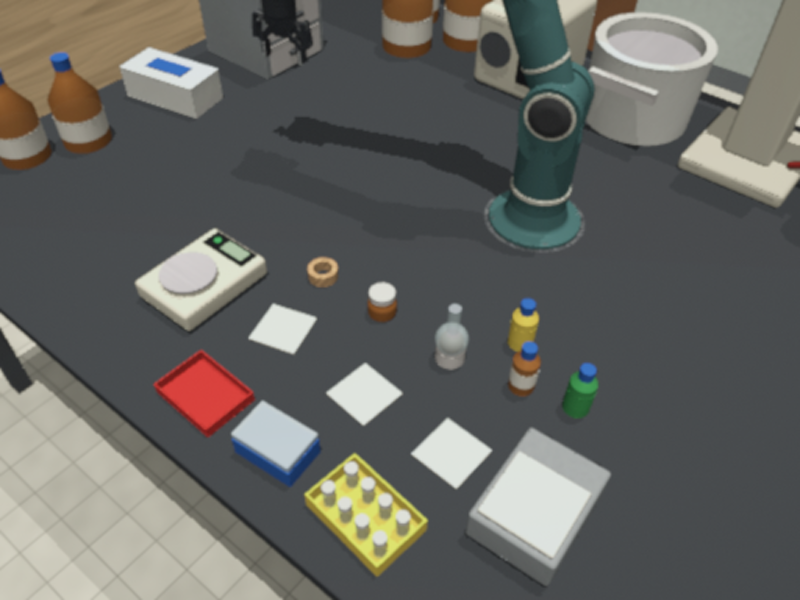

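View pics/t0.png

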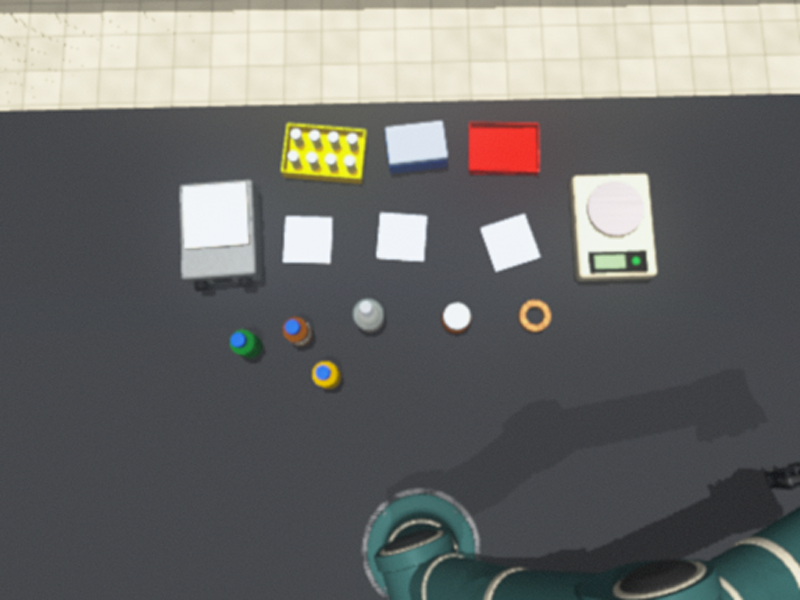

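The top view shows three bottle-shaped candidates: green (243,342), amber with paper label (295,330) and yellow (325,373). The amber one fits. The big amber bottles in the background are too large. The stirrer is on the left (215,230) and the balance on the right (615,228). Tiles are at (308,240), (402,237) and (510,242), the flask at (368,315), the jar at (456,317) and the cork ring at (535,316).

```bash
cat > h.py <<'E'
import cv2,numpy as np
from plant import arm,camera,get_calibration
def grab(n,tag):
    im=camera(n)[:,:,::-1].copy(); cv2.imwrite(f'pics/{n}_{tag}.png',im); return im
def ray(n,px,z):
    c=get_calibration(n);R=np.array(c['R']);t=np.array(c['t'])
    d=R.T@np.array([(px[0]-c['cx'])/c['fx'],(px[1]-c['cy'])/c['fy'],1]);o=-R.T@t
    return (o+d*(z-o[2])/d[2])
def proj(n,X):
    c=get_calibration(n);p=np.array(c['R'])@X+np.array(c['t']);return c['fx']*p[0]/p[2]+c['cx'],c['fy']*p[1]/p[2]+c['cy']
def blobs(im,lo,hi,roi,minA=15):
    h=cv2.cvtColor(im,cv2.COLOR_BGR2HSV);x0,y0,x1,y1=roi
    m=cv2.inRange(h,lo,hi);k=np.zeros_like(m);k[y0:y1,x0:x1]=m[y0:y1,x0:x1]
    cs,_=cv2.findContours(k,0,2)
    return [c for c in cs if cv2.contourArea(c)>=minA]
E
python3 - <<'E'
from h import *
T=cv2.imread('pics/top0.png');S=cv2.imread('pics/scene0.png')
def show(n,im,name,lo,hi,roi,z,minA=15):
    for c in blobs(im,lo,hi,roi,minA):
        (x,y),(w,h),a=cv2.minAreaRect(c);M=cv2.moments(c);cx,cy=M['m10']/M['m00'],M['m01']/M['m00']
        print(n,name,'px',np.round((cx,cy),1),'rc',np.round((x,y,w,h,a),1),'world',np.round(ray(n,(cx,cy),z),1),np.round(ray(n,(x,y),z)[:2],1))
W=((0,0,170),(180,60,255))
show('top',T,'tile',*W,(172,130,360,180),6,200)
show('scene',S,'tile',*W,(150,190,320,315),6,200)
show('top',T,'cap',(100,120,80),(130,255,255),(140,195,230,250),115)
show('scene',S,'cap',(100,120,60),(130,255,255),(315,185,390,250),103)
show('top',T,'lid',*W,(275,190,310,220),60)
show('scene',S,'lid',(0,0,140),(180,60,255),(230,178,260,198),60)
show('top',T,'ring',(5,60,80),(25,255,255),(325,185,360,215),28)
show('scene',S,'ring',(5,60,80),(25,255,255),(190,160,222,188),14)
tiles=np.hstack([cv2.resize(T[190:250,140:230],(400,266),interpolation=2)[:260],cv2.resize(T[180:220,210:270],(400,266),interpolation=2)[:260]])
t2=np.hstack([cv2.resize(S[180:270,320:390],(400,514))[:330],cv2.resize(S[190:240,265:315],(400,400))[:330]])
cv2.imwrite('pics/crop1.png',np.vstack([tiles,t2]))
E
```

```text
top tile px [196.6 152.7] rc [196.6 152.7  30.8  29.8   2.1] world [637.3 224.5   6. ] [637.5 224.4]
top tile px [326.1 154.8] rc [326.1 154.8  30.   30.7  71.6] world [ 620.4 -205.7    6. ] [ 620.4 -205.6]
top tile px [256.8 151.2] rc [256.7 151.1  30.7  29.7   4.1] world [638.2  24.4   6. ] [638.4  24.4]
scene tile px [288.6 289.3] rc [288.6 288.9  38.8  33.3  37.7] world [638.  225.7   6. ] [637.2 224.9]
scene tile px [175.4 277.8] rc [175.3 277.6  45.6  29.6  32.3] world [808.3 -37.9   6. ] [807.8 -38.6]
scene tile px [232.7 251.6] rc [232.8 251.3  33.9  33.2  45. ] world [639.4  25.9   6. ] [638.4  25.2]
scene tile px [180.7 209.9] rc [180.4 209.7  36.   26.2  18.4] world [ 621.7 -204.2    6. ] [ 621.3 -205.4]
top cap px [206.3 238.1] rc [206.2 238.1   7.6   7.2  26.6] world [344.4 179.1 115. ] [344.5 179.4]
top cap px [151.9 217. ] rc [152. 217.   8.  10.  90.] world [411.3 342.5 115. ] [411.4 342.3]
top cap px [186.8 208.9] rc [187. 209.   8.   8.  90.] world [433.6 238.  115. ] [433.3 237.3]
scene cap px [375.6 237.6] rc [376.  237.5  11.   10.   90. ] world [407.7 342.7 103. ] [406.8 343.5]
scene cap px [338.5 223.9] rc [338.5 224.   10.    9.   90. ] world [431.3 238.9 103. ] [431.6 239.1]
scene cap px [337.4 195.4] rc [337.5 196.   10.    9.   90. ] world [340.1 178.2 103. ] [342.1 179.7]
top lid px [292.  201.7] rc [292. 202.  16.  16.  90.] world [456.9 -83.5  60. ] [456.  -83.4]
scene lid px [244. 187.] rc [244. 187.  14.  16.  90.] world [458.4 -82.1  60. ] [458.4 -82.3]
top ring px [341.9 201.7] rc [342.  201.5  21.   20.   90. ] world [ 458.3 -245.7   28. ] [ 459.  -246.1]
scene ring px [206.1 173.5] rc [206.  173.5  19.   20.   90. ] world [ 457.4 -248.1   14. ] [ 457.4 -248.5]
```

View pics/crop1.png

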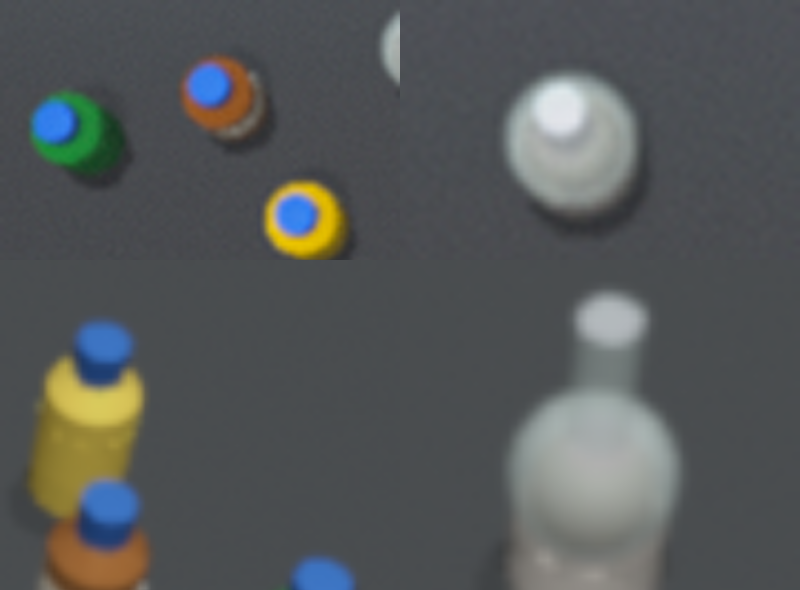

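The crop confirms it: amber body, paper label and blue cap at top px (187,209), world about (433,238). The flask's neck top is at top px (234,196) and scene px (291,197). I'll swing towards the bottle by a wide arc.

Call:
{"method": "send_rows", "body": {"deltas": [{"dx": 40,"dy": 41,"az": -0.0304},{"dx": 40,"dy": 41,"az": -0.0304},{"dx": 40,"dy": 41,"az": -0.0304},{"dx": 40,"dy": 41,"az": -0.0304},{"dx": 40,"dy": 41,"az": -0.0304},{"dx": 40,"dy": 41,"az": -0.0304},{"dx": 40,"dy": 41,"az": -0.0304},{"dx": 40,"dy": 41,"az": -0.0304}], "fingers": 85, "force": 40}}

```text
invalid input
```

Call:
{"method": "send_rows", "body": {"deltas": [{"dx": -5,"dy": 60},{"dx": -5,"dy": 60},{"dx": -5,"dy": 60},{"dx": -5,"dy": 60},{"dx": -5,"dy": 60},{"dx": -5,"dy": 60},{"dx": -5,"dy": 60},{"dx": -5,"dy": 40}]}}

```text
invalid input
```

```bash
python3 - <<'E'
from h import *
print(ray('top',(233.7,196.2),143),ray('scene',(291.2,197.5),143))
s=arm.sense();print(s['time'],s['eef_pos'],np.round(s['orientation'],3).tolist(),np.round(s['q'],2),s['contact_force'])
E
```

```text
[464.44138513  94.40352375 143.        ] [466.27558357  97.60641705 143.        ]
0.15 [ 156.72788594 -630.36818547  230.53673787] [[0.97, 0.241, -0.0], [0.241, -0.97, 0.001], [-0.0, -0.001, -1.0]] [ 1.28  0.47 -0.01  1.6   0.01  1.07 -0.06] [ 0.42863988 -0.44856438  0.20701742]
```

Call:
{"method": "send_rows", "body": {"deltas": [{"dx": 40,"dy": 41,"dz": 0,"ax": 0,"ay": 0,"az": -0.03},{"dx": 40,"dy": 41,"dz": 0,"ax": 0,"ay": 0,"az": -0.03},{"dx": 40,"dy": 41,"dz": 0,"ax": 0,"ay": 0,"az": -0.03},{"dx": 40,"dy": 41,"dz": 0,"ax": 0,"ay": 0,"az": -0.03},{"dx": 40,"dy": 41,"dz": 0,"ax": 0,"ay": 0,"az": -0.03},{"dx": 40,"dy": 41,"dz": 0,"ax": 0,"ay": 0,"az": -0.03},{"dx": 40,"dy": 41,"dz": 0,"ax": 0,"ay": 0,"az": -0.03},{"dx": 40,"dy": 41,"dz": 0,"ax": 0,"ay": 0,"az": -0.03}], "fingers": 85, "force": 40}}

```text
time: 1.15
eef_pos: [477.8, -301.4, 231.2]
orientation: [[1.0, 0.003, -0.0], [0.003, -1.0, -0.0], [-0.0, 0.0, -1.0]]
contact_force: [-0.3, -0.7, -0.0]
gripper_width: 85.0
grasp_force: 0.0
```

Call:
{"method": "send_rows", "body": {"deltas": [{"dx": -5,"dy": 60,"dz": 0,"ax": 0,"ay": 0,"az": 0},{"dx": -5,"dy": 60,"dz": 0,"ax": 0,"ay": 0,"az": 0},{"dx": -5,"dy": 60,"dz": 0,"ax": 0,"ay": 0,"az": 0},{"dx": -5,"dy": 60,"dz": 0,"ax": 0,"ay": 0,"az": 0},{"dx": -5,"dy": 60,"dz": 0,"ax": 0,"ay": 0,"az": 0},{"dx": -5,"dy": 60,"dz": 0,"ax": 0,"ay": 0,"az": 0},{"dx": -5,"dy": 60,"dz": 0,"ax": 0,"ay": 0,"az": 0},{"dx": -5,"dy": 60,"dz": 0,"ax": 0,"ay": 0,"az": 0}]}}

```text
time: 2.15
eef_pos: [436.5, 178.8, 231.4]
orientation: [[1.0, 0.003, 0.001], [0.003, -1.0, -0.0], [0.001, 0.0, -1.0]]
contact_force: [0.8, -0.2, 0.2]
gripper_width: 85.1
grasp_force: 0.0
```

Call:
{"method": "send_rows", "body": {"deltas": [{"dx": -4,"dy": 40,"dz": 0,"ax": 0,"ay": 0,"az": 0},{"dx": 0,"dy": 19,"dz": 0,"ax": 0,"ay": 0,"az": 0},{"dx": 0,"dy": 0,"dz": -20,"ax": 0,"ay": 0,"az": 0},{"dx": 0,"dy": 0,"dz": -20,"ax": 0,"ay": 0,"az": 0},{"dx": 0,"dy": 0,"dz": -20,"ax": 0,"ay": 0,"az": 0},{"dx": 0,"dy": 0,"dz": -10,"ax": 0,"ay": 0,"az": 0},{"dx": 0,"dy": 0,"dz": 0,"ax": 0,"ay": 0,"az": 0},{"dx": 0,"dy": 0,"dz": 0,"ax": 0,"ay": 0,"az": 0}]}}

```text
time: 3.15
eef_pos: [433.3, 236.5, 161.9]
orientation: [[1.0, 0.004, 0.001], [0.004, -1.0, 0.0], [0.001, -0.0, -1.0]]
contact_force: [-0.6, 0.1, -0.8]
gripper_width: 85.0
grasp_force: 0.0
```

```bash
cat >> h.py <<'E'
def wray(px,z,s):
    c=get_calibration('wrist');T=np.array(c['T_tool_cam']);u=np.array([(px[0]-c['cx'])/c['fx'],(px[1]-c['cy'])/c['fy']]);r=np.linalg.norm(u)
    d=np.array([*(u/max(r,1e-9)*np.sin(r)),np.cos(r)]);Rt=np.array(s['orientation'])
    o=np.array(s['eef_pos'])+Rt@T[:3,3];d=Rt@T[:3,:3]@d
    return o+d*(z-o[2])/d[2]
def wsee(tag,lo,hi,z,minA=60):
    s=arm.sense();im=grab('wrist',tag)
    for c in blobs(im,lo,hi,(0,0,512,384),minA):
        (x,y),r=cv2.minEnclosingCircle(c);M=cv2.moments(c);p=(M['m10']/M['m00'],M['m01']/M['m00'])
        print(np.round(p,1),'box',cv2.boundingRect(c),np.round(wray(p,z,s),1))
    return s
E
python3 - <<'E'
from h import *
s=wsee('b1',(100,120,60),(130,255,255),115);print(s['eef_pos'])
E
```

```text
[324.1 306.2] box (309, 287, 33, 38) [353.2 183.9 115. ]
[126.  235.9] box (107, 216, 39, 41) [416.3 339.4 115. ]
[255.4 212.1] box (237, 190, 38, 44) [437.4 240.2 115. ]
[433.27301685 236.47681655 161.92755706]
```

View pics/wrist_b1.png

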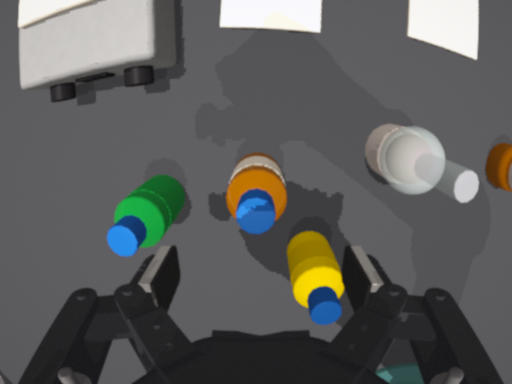

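The wrist view shows the amber bottle's cap at (255,212) between the fingers, with green and yellow off to either side. I'll descend and grip.

Call:
{"method": "send_rows", "body": {"deltas": [{"dx": 1,"dy": 2,"dz": -13,"ax": 0,"ay": 0,"az": 0},{"dx": 0,"dy": 0,"dz": -20,"ax": 0,"ay": 0,"az": 0},{"dx": 0,"dy": 0,"dz": -20,"ax": 0,"ay": 0,"az": 0},{"dx": 0,"dy": 0,"dz": -20,"ax": 0,"ay": 0,"az": 0},{"dx": 0,"dy": 0,"dz": -20,"ax": 0,"ay": 0,"az": 0},{"dx": 0,"dy": 0,"dz": -15,"ax": 0,"ay": 0,"az": 0},{"dx": 0,"dy": 0,"dz": -5,"ax": 0,"ay": 0,"az": 0},{"dx": 0,"dy": 0,"dz": 0,"ax": 0,"ay": 0,"az": 0}]}}

```text
time: 4.2
eef_pos: [433.8, 238.3, 48.2]
orientation: [[1.0, 0.004, -0.0], [0.004, -1.0, -0.0], [-0.0, 0.0, -1.0]]
contact_force: [0.4, 0.1, 0.3]
gripper_width: 84.9
grasp_force: 0.0
```

Call:
{"method": "send_rows", "body": {"deltas": [{"dx": 0,"dy": 0,"dz": 0,"ax": 0,"ay": 0,"az": 0},{"dx": 0,"dy": 0,"dz": 0,"ax": 0,"ay": 0,"az": 0},{"dx": 0,"dy": 0,"dz": 0,"ax": 0,"ay": 0,"az": 0},{"dx": 0,"dy": 0,"dz": 0,"ax": 0,"ay": 0,"az": 0},{"dx": 0,"dy": 0,"dz": 0,"ax": 0,"ay": 0,"az": 0},{"dx": 0,"dy": 0,"dz": 0,"ax": 0,"ay": 0,"az": 0},{"dx": 0,"dy": 0,"dz": 0,"ax": 0,"ay": 0,"az": 0},{"dx": 0,"dy": 0,"dz": 0,"ax": 0,"ay": 0,"az": 0}], "fingers": 40, "force": 40}}

```text
time: 5.2
eef_pos: [434.5, 238.8, 49.2]
orientation: [[1.0, 0.004, 0.002], [0.004, -1.0, 0.001], [0.002, -0.001, -1.0]]
contact_force: [-1.3, 0.3, 6.8]
gripper_width: 49.0
grasp_force: 40.8
```

Gripped at 49 mm. Next: lift, carry, lower.

Call:
{"method": "send_rows", "body": {"deltas": [{"dx": 0,"dy": 0,"dz": 15,"ax": 0,"ay": 0,"az": 0},{"dx": 0,"dy": 0,"dz": 25,"ax": 0,"ay": 0,"az": 0},{"dx": 20,"dy": -2,"dz": 0,"ax": 0,"ay": 0,"az": 0},{"dx": 40,"dy": -3,"dz": 0,"ax": 0,"ay": 0,"az": 0},{"dx": 45,"dy": -3,"dz": 0,"ax": 0,"ay": 0,"az": 0},{"dx": 45,"dy": -3,"dz": 0,"ax": 0,"ay": 0,"az": 0},{"dx": 38,"dy": -3,"dz": 0,"ax": 0,"ay": 0,"az": 0},{"dx": 15,"dy": 0,"dz": 0,"ax": 0,"ay": 0,"az": 0}]}}

```text
time: 6.2
eef_pos: [639.0, 222.5, 88.4]
orientation: [[1.0, 0.001, 0.0], [0.001, -1.0, -0.0], [0.0, 0.0, -1.0]]
contact_force: [-1.5, -0.2, -2.5]
gripper_width: 48.5
grasp_force: 42.2
```

Call:
{"method": "send_rows", "body": {"deltas": [{"dx": 0,"dy": 0,"dz": 0,"ax": 0,"ay": 0,"az": 0},{"dx": 0,"dy": 0,"dz": -15,"ax": 0,"ay": 0,"az": 0},{"dx": 0,"dy": 0,"dz": -10,"ax": 0,"ay": 0,"az": 0},{"dx": 0,"dy": 0,"dz": -5,"ax": 0,"ay": 0,"az": 0},{"dx": 0,"dy": 0,"dz": -2,"ax": 0,"ay": 0,"az": 0},{"dx": 0,"dy": 0,"dz": 0,"ax": 0,"ay": 0,"az": 0},{"dx": 0,"dy": 0,"dz": 0,"ax": 0,"ay": 0,"az": 0},{"dx": 0,"dy": 0,"dz": 0,"ax": 0,"ay": 0,"az": 0}]}}

```text
time: 7.2
eef_pos: [637.1, 224.3, 56.7]
orientation: [[1.0, 0.004, 0.001], [0.004, -1.0, 0.0], [0.001, -0.0, -1.0]]
contact_force: [0.0, 0.3, -1.7]
gripper_width: 48.9
grasp_force: 42.2
```

```bash
python3 - <<'E'
from h import *
T=grab('top','b2');S=grab('scene','b2')
cv2.imwrite('pics/crop2.png',np.hstack([cv2.resize(T[120:200,150:250],(400,320)),cv2.resize(S[240:320,240:340],(400,320))]))
for n,im,roi,z in(('top',T,(180,125,215,180),115),('scene',S,(260,250,330,300),103)):
    for c in blobs(im,(100,120,50),(130,255,255),roi,8):
        M=cv2.moments(c);p=(M['m10']/M['m00'],M['m01']/M['m00']);print(n,p,ray(n,p,z+7))
E
```

```text
scene (289.58649789029533, 267.98312236286915) [641.9368923  222.74274022 110.        ]
```

View pics/crop2.png

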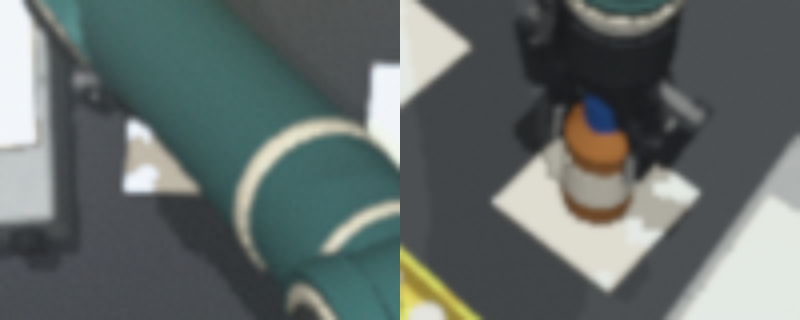

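The scene crop shows the bottle upright over the middle of the tile, just above it. I'll lower it, release and retreat.

Call:
{"method": "send_rows", "body": {"deltas": [{"dx": 0,"dy": 0,"dz": -0.7,"ax": 0,"ay": 0,"az": 0},{"dx": 0,"dy": 0,"dz": -0.6,"ax": 0,"ay": 0,"az": 0},{"dx": 0,"dy": 0,"dz": -0.6,"ax": 0,"ay": 0,"az": 0},{"dx": 0,"dy": 0,"dz": 0,"ax": 0,"ay": 0,"az": 0},{"dx": 0,"dy": 0,"dz": 0,"ax": 0,"ay": 0,"az": 0},{"dx": 0,"dy": 0,"dz": 0,"ax": 0,"ay": 0,"az": 0},{"dx": 0,"dy": 0,"dz": 0,"ax": 0,"ay": 0,"az": 0},{"dx": 0,"dy": 0,"dz": 0,"ax": 0,"ay": 0,"az": 0}]}}

```text
time: 8.3
eef_pos: [637.2, 224.3, 55.3]
orientation: [[1.0, 0.004, 0.001], [0.004, -1.0, -0.0], [0.001, 0.0, -1.0]]
contact_force: [-2.4, -0.1, 5.5]
gripper_width: 49.0
grasp_force: 42.7
```

Call:
{"method": "send_rows", "body": {"deltas": [{"dx": 0,"dy": 0,"dz": 0,"ax": 0,"ay": 0,"az": 0},{"dx": 0,"dy": 0,"dz": 0,"ax": 0,"ay": 0,"az": 0},{"dx": 0,"dy": 0,"dz": 0,"ax": 0,"ay": 0,"az": 0},{"dx": 0,"dy": 0,"dz": 0,"ax": 0,"ay": 0,"az": 0},{"dx": 0,"dy": 0,"dz": 0,"ax": 0,"ay": 0,"az": 0},{"dx": 0,"dy": 0,"dz": 0,"ax": 0,"ay": 0,"az": 0},{"dx": 0,"dy": 0,"dz": 0,"ax": 0,"ay": 0,"az": 0},{"dx": 0,"dy": 0,"dz": 0,"ax": 0,"ay": 0,"az": 0}], "fingers": 85}}

```text
time: 9.3
eef_pos: [636.9, 224.2, 54.4]
orientation: [[1.0, 0.004, -0.0], [0.004, -1.0, -0.0], [-0.0, 0.0, -1.0]]
contact_force: [0.2, -1.1, -1.0]
gripper_width: 84.9
grasp_force: 0.0
```

Call:
{"method": "send_rows", "body": {"deltas": [{"dx": 0,"dy": 0,"dz": 10,"ax": 0,"ay": 0,"az": 0},{"dx": 0,"dy": 0,"dz": 20,"ax": 0,"ay": 0,"az": 0},{"dx": 0,"dy": 0,"dz": 30,"ax": 0,"ay": 0,"az": 0},{"dx": 0,"dy": 0,"dz": 30,"ax": 0,"ay": 0,"az": 0},{"dx": 0,"dy": 0,"dz": 30,"ax": 0,"ay": 0,"az": 0},{"dx": -10,"dy": -40,"dz": 20,"ax": 0,"ay": 0,"az": 0},{"dx": -30,"dy": -50,"dz": 0,"ax": 0,"ay": 0,"az": 0},{"dx": -30,"dy": -50,"dz": 0,"ax": 0,"ay": 0,"az": 0}]}}

```text
time: 10.3
eef_pos: [566.6, 83.0, 196.3]
orientation: [[1.0, 0.004, 0.003], [0.004, -1.0, -0.0], [0.003, 0.0, -1.0]]
contact_force: [1.1, -0.1, 0.9]
gripper_width: 85.2
grasp_force: 0.0
```

Call:
{"method": "send_rows", "body": {"deltas": [{"dx": -10,"dy": -35,"dz": 0,"ax": 0,"ay": 0,"az": 0},{"dx": -20,"dy": -45,"dz": 0,"ax": 0,"ay": 0,"az": 0},{"dx": -30,"dy": -45,"dz": 0,"ax": 0,"ay": 0,"az": 0},{"dx": -35,"dy": -35,"dz": -20,"ax": 0,"ay": 0,"az": 0},{"dx": -14,"dy": -7,"dz": -30,"ax": 0,"ay": 0,"az": 0},{"dx": 0,"dy": 0,"dz": -30,"ax": 0,"ay": 0,"az": 0},{"dx": 0,"dy": 0,"dz": 0,"ax": 0,"ay": 0,"az": 0},{"dx": 0,"dy": 0,"dz": 0,"ax": 0,"ay": 0,"az": 0}]}}

```text
time: 11.3
eef_pos: [459.2, -82.6, 116.0]
orientation: [[1.0, 0.004, 0.002], [0.004, -1.0, -0.0], [0.002, 0.0, -1.0]]
contact_force: [0.7, 0.3, 0.2]
gripper_width: 85.0
grasp_force: 0.0
```

```bash
python3 - <<'E'
from h import *
s=wsee('j1',(0,0,150),(180,50,255),60,400);print(s['eef_pos'])
T=cv2.imread('pics/wrist_j1.png');cv2.imwrite('pics/j1v.png',T)
E
```

```text
[251.6 200.1] box (225, 181, 68, 60) [468.9 -76.1  60. ]
[ 39.9 202.3] box (21, 176, 37, 59) [464.8 111.3  60. ]
[395.7  36.2] box (339, 0, 114, 82) [ 590.1 -176.8   60. ]
[139.6  25.3] box (88, 0, 105, 54) [595.8   1.9  60. ]
[10.4 38. ] box (0, 0, 24, 83) [613.1 133.   60. ]
[459.17055968 -82.58142913 115.9874756 ]
```

View pics/wrist_j1.png

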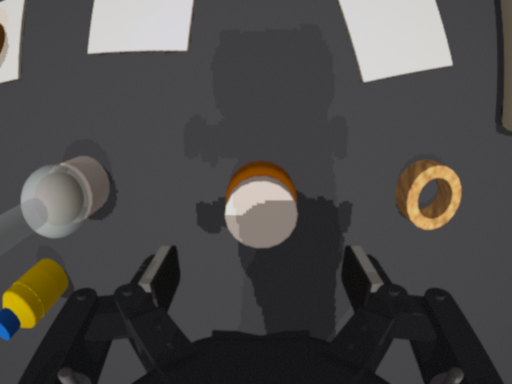

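The jar lid is at (261,212), half in shadow. The ring's top face is centred at (434,196).

```bash
python3 - <<'E'
from h import *
s=arm.sense()
print(wray((261,212),60,s),wray((435,196.5),28,s),s['eef_pos'])
E
```

```text
[460.01313825 -82.84932175  60.        ] [ 461.28350951 -244.75628559   28.        ] [459.29478081 -82.62213356 116.048809  ]
```

Call:
{"method": "send_rows", "body": {"deltas": [{"dx": -1,"dy": 0,"dz": -15,"ax": 0,"ay": 0,"az": 0},{"dx": 0,"dy": 0,"dz": -20,"ax": 0,"ay": 0,"az": 0},{"dx": 0,"dy": 0,"dz": -20,"ax": 0,"ay": 0,"az": 0},{"dx": 0,"dy": 0,"dz": -20,"ax": 0,"ay": 0,"az": 0},{"dx": 0,"dy": 0,"dz": -18,"ax": 0,"ay": 0,"az": 0},{"dx": 0,"dy": 0,"dz": -10,"ax": 0,"ay": 0,"az": 0},{"dx": 0,"dy": 0,"dz": -5,"ax": 0,"ay": 0,"az": 0},{"dx": 0,"dy": 0,"dz": 0,"ax": 0,"ay": 0,"az": 0}]}}

```text
time: 12.35
eef_pos: [456.9, -82.7, 6.4]
orientation: [[1.0, 0.004, -0.0], [0.004, -1.0, -0.0], [-0.0, 0.0, -1.0]]
contact_force: [0.0, 0.1, 1.6]
gripper_width: 85.3
grasp_force: 0.0
```

Call:
{"method": "send_rows", "body": {"deltas": [{"dx": 0,"dy": 0,"dz": 0,"ax": 0,"ay": 0,"az": 0},{"dx": 0,"dy": 0,"dz": 0,"ax": 0,"ay": 0,"az": 0},{"dx": 0,"dy": 0,"dz": 0,"ax": 0,"ay": 0,"az": 0},{"dx": 0,"dy": 0,"dz": 0,"ax": 0,"ay": 0,"az": 0},{"dx": 0,"dy": 0,"dz": 0,"ax": 0,"ay": 0,"az": 0},{"dx": 0,"dy": 0,"dz": 0,"ax": 0,"ay": 0,"az": 0},{"dx": 0,"dy": 0,"dz": 0,"ax": 0,"ay": 0,"az": 0},{"dx": 0,"dy": 0,"dz": 0,"ax": 0,"ay": 0,"az": 0}], "fingers": 50, "force": 40}}

```text
time: 13.35
eef_pos: [457.3, -82.8, 7.4]
orientation: [[1.0, 0.003, 0.001], [0.003, -1.0, -0.0], [0.001, 0.0, -1.0]]
contact_force: [-1.4, 0.3, 7.1]
gripper_width: 58.4
grasp_force: 41.7
```

Call:
{"method": "send_rows", "body": {"deltas": [{"dx": 0,"dy": 0,"dz": 15,"ax": 0,"ay": 0,"az": 0},{"dx": 0,"dy": 0,"dz": 25,"ax": 0,"ay": 0,"az": 0},{"dx": 15,"dy": -12,"dz": 0,"ax": 0,"ay": 0,"az": 0},{"dx": 35,"dy": -25,"dz": 0,"ax": 0,"ay": 0,"az": 0},{"dx": 40,"dy": -30,"dz": 0,"ax": 0,"ay": 0,"az": 0},{"dx": 40,"dy": -30,"dz": 0,"ax": 0,"ay": 0,"az": 0},{"dx": 25,"dy": -20,"dz": 0,"ax": 0,"ay": 0,"az": 0},{"dx": 7,"dy": -5,"dz": 0,"ax": 0,"ay": 0,"az": 0}]}}

```text
time: 14.35
eef_pos: [619.7, -206.7, 47.0]
orientation: [[1.0, 0.001, 0.001], [0.001, -1.0, -0.0], [0.001, 0.0, -1.0]]
contact_force: [-0.6, 0.7, -2.5]
gripper_width: 58.1
grasp_force: 44.2
```

Call:
{"method": "send_rows", "body": {"deltas": [{"dx": 0,"dy": 0,"dz": 0,"ax": 0,"ay": 0,"az": 0},{"dx": 0,"dy": 0,"dz": -15,"ax": 0,"ay": 0,"az": 0},{"dx": 0,"dy": 0,"dz": -10,"ax": 0,"ay": 0,"az": 0},{"dx": 0,"dy": 0,"dz": -5,"ax": 0,"ay": 0,"az": 0},{"dx": 0,"dy": 0,"dz": -2,"ax": 0,"ay": 0,"az": 0},{"dx": 0,"dy": 0,"dz": 0,"ax": 0,"ay": 0,"az": 0},{"dx": 0,"dy": 0,"dz": 0,"ax": 0,"ay": 0,"az": 0},{"dx": 0,"dy": 0,"dz": 0,"ax": 0,"ay": 0,"az": 0}]}}

```text
time: 15.35
eef_pos: [619.1, -204.9, 14.7]
orientation: [[1.0, 0.004, 0.001], [0.004, -1.0, -0.0], [0.001, 0.0, -1.0]]
contact_force: [-0.4, -0.2, -1.6]
gripper_width: 58.4
grasp_force: 44.2
```

Call:
{"method": "send_rows", "body": {"deltas": [{"dx": 0.5,"dy": -0.3,"dz": -0.5,"ax": 0,"ay": 0,"az": 0},{"dx": 0,"dy": 0,"dz": -0.7,"ax": 0,"ay": 0,"az": 0},{"dx": 0,"dy": 0,"dz": -0.7,"ax": 0,"ay": 0,"az": 0},{"dx": 0,"dy": 0,"dz": 0,"ax": 0,"ay": 0,"az": 0},{"dx": 0,"dy": 0,"dz": 0,"ax": 0,"ay": 0,"az": 0},{"dx": 0,"dy": 0,"dz": 0,"ax": 0,"ay": 0,"az": 0},{"dx": 0,"dy": 0,"dz": 0,"ax": 0,"ay": 0,"az": 0},{"dx": 0,"dy": 0,"dz": 0,"ax": 0,"ay": 0,"az": 0}]}}

```text
time: 16.35
eef_pos: [619.5, -205.3, 13.5]
orientation: [[1.0, 0.004, 0.0], [0.004, -1.0, -0.0], [0.0, 0.0, -1.0]]
contact_force: [-2.5, 0.5, 4.2]
gripper_width: 58.3
grasp_force: 44.9
```

Call:
{"method": "send_rows", "body": {"deltas": [{"dx": 0,"dy": 0,"dz": 0,"ax": 0,"ay": 0,"az": 0},{"dx": 0,"dy": 0,"dz": 0,"ax": 0,"ay": 0,"az": 0},{"dx": 0,"dy": 0,"dz": 0,"ax": 0,"ay": 0,"az": 0},{"dx": 0,"dy": 0,"dz": 0,"ax": 0,"ay": 0,"az": 0},{"dx": 0,"dy": 0,"dz": 0,"ax": 0,"ay": 0,"az": 0},{"dx": 0,"dy": 0,"dz": 0,"ax": 0,"ay": 0,"az": 0},{"dx": 0,"dy": 0,"dz": 0,"ax": 0,"ay": 0,"az": 0},{"dx": 0,"dy": 0,"dz": 0,"ax": 0,"ay": 0,"az": 0}], "fingers": 85}}

```text
time: 17.35
eef_pos: [619.4, -205.1, 12.5]
orientation: [[1.0, 0.004, -0.0], [0.004, -1.0, -0.0], [-0.0, 0.0, -1.0]]
contact_force: [-0.7, -0.4, 0.9]
gripper_width: 84.9
grasp_force: 0.0
```

Call:
{"method": "send_rows", "body": {"deltas": [{"dx": 0,"dy": 0,"dz": 10,"ax": 0,"ay": 0,"az": 0},{"dx": 0,"dy": 0,"dz": 20,"ax": 0,"ay": 0,"az": 0},{"dx": 0,"dy": 0,"dz": 25,"ax": 0,"ay": 0,"az": 0},{"dx": 0,"dy": 0,"dz": 25,"ax": 0,"ay": 0,"az": 0},{"dx": -30,"dy": -8,"dz": 0,"ax": 0,"ay": 0,"az": 0},{"dx": -50,"dy": -12,"dz": 0,"ax": 0,"ay": 0,"az": 0},{"dx": -50,"dy": -12,"dz": 0,"ax": 0,"ay": 0,"az": 0},{"dx": -30,"dy": -8,"dz": 0,"ax": 0,"ay": 0,"az": 0}]}}

```text
time: 18.35
eef_pos: [457.3, -246.1, 94.0]
orientation: [[1.0, 0.002, 0.0], [0.002, -1.0, -0.002], [0.0, 0.002, -1.0]]
contact_force: [0.6, -0.4, -0.8]
gripper_width: 84.9
grasp_force: 0.0
```

```bash
python3 - <<'E'
from h import *
s=wsee('r1',(5,70,60),(25,255,255),28,400);print(s['eef_pos'])
E
```

```text
[260.3 203. ] box (218, 159, 86, 88) [ 461.1 -245.9   28. ]
[211.7  18.5] box (166, 0, 80, 35) [ 596.2 -211.9   28. ]
[ 457.27567181 -246.14054313   93.96662467]
```

View pics/wrist_r1.png

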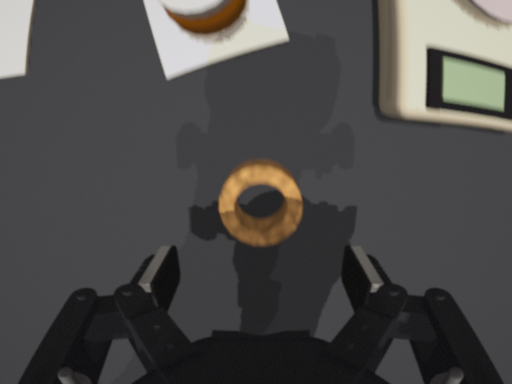

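The ring is centred between the fingers at (260,204). I'll descend.

Call:
{"method": "send_rows", "body": {"deltas": [{"dx": 1.5,"dy": 0,"dz": -12,"ax": 0,"ay": 0,"az": 0},{"dx": 0,"dy": 0,"dz": -18,"ax": 0,"ay": 0,"az": 0},{"dx": 0,"dy": 0,"dz": -20,"ax": 0,"ay": 0,"az": 0},{"dx": 0,"dy": 0,"dz": -18,"ax": 0,"ay": 0,"az": 0},{"dx": 0,"dy": 0,"dz": -12,"ax": 0,"ay": 0,"az": 0},{"dx": 0,"dy": 0,"dz": -6,"ax": 0,"ay": 0,"az": 0},{"dx": 0,"dy": 0,"dz": -3,"ax": 0,"ay": 0,"az": 0},{"dx": 0,"dy": 0,"dz": 0,"ax": 0,"ay": 0,"az": 0}]}}

```text
time: 19.4
eef_pos: [461.1, -245.2, 3.7]
orientation: [[1.0, 0.004, 0.0], [0.004, -1.0, -0.0], [0.0, 0.0, -1.0]]
contact_force: [0.9, -0.6, -0.0]
gripper_width: 85.3
grasp_force: 0.0
```

Call:
{"method": "send_rows", "body": {"deltas": [{"dx": 0,"dy": 0,"dz": 0,"ax": 0,"ay": 0,"az": 0},{"dx": 0,"dy": 0,"dz": 0,"ax": 0,"ay": 0,"az": 0},{"dx": 0,"dy": 0,"dz": 0,"ax": 0,"ay": 0,"az": 0},{"dx": 0,"dy": 0,"dz": 0,"ax": 0,"ay": 0,"az": 0},{"dx": 0,"dy": 0,"dz": 0,"ax": 0,"ay": 0,"az": 0},{"dx": 0,"dy": 0,"dz": 0,"ax": 0,"ay": 0,"az": 0},{"dx": 0,"dy": 0,"dz": 0,"ax": 0,"ay": 0,"az": 0},{"dx": 0,"dy": 0,"dz": 0,"ax": 0,"ay": 0,"az": 0}], "fingers": 56, "force": 25}}

```text
time: 20.4
eef_pos: [461.2, -245.4, 4.4]
orientation: [[1.0, 0.003, 0.001], [0.003, -1.0, -0.001], [0.001, 0.001, -1.0]]
contact_force: [-0.7, 0.0, 5.6]
gripper_width: 63.8
grasp_force: 26.7
```

Call:
{"method": "send_rows", "body": {"deltas": [{"dx": 0,"dy": 0,"dz": 15,"ax": 0,"ay": 0,"az": 0},{"dx": 0,"dy": 0,"dz": 30,"ax": 0,"ay": 0,"az": 0},{"dx": 0,"dy": 15,"dz": 30,"ax": 0,"ay": 0,"az": 0},{"dx": 10,"dy": 40,"dz": 0,"ax": 0,"ay": 0,"az": 0},{"dx": 20,"dy": 45,"dz": 0,"ax": 0,"ay": 0,"az": 0},{"dx": 35,"dy": 45,"dz": 0,"ax": 0,"ay": 0,"az": 0},{"dx": 40,"dy": 45,"dz": 0,"ax": 0,"ay": 0,"az": 0},{"dx": 35,"dy": 40,"dz": 0,"ax": 0,"ay": 0,"az": 0}]}}

```text
time: 21.4
eef_pos: [602.4, -13.2, 79.7]
orientation: [[1.0, 0.004, 0.002], [0.004, -1.0, 0.0], [0.002, -0.0, -1.0]]
contact_force: [0.7, -1.3, -0.4]
gripper_width: 63.4
grasp_force: 28.0
```

Call:
{"method": "send_rows", "body": {"deltas": [{"dx": 28,"dy": 30,"dz": 0,"ax": 0,"ay": 0,"az": 0},{"dx": 10,"dy": 10,"dz": -15,"ax": 0,"ay": 0,"az": 0},{"dx": 0,"dy": 0,"dz": -20,"ax": 0,"ay": 0,"az": 0},{"dx": 0,"dy": 0,"dz": -20,"ax": 0,"ay": 0,"az": 0},{"dx": 0,"dy": 0,"dz": -8,"ax": 0,"ay": 0,"az": 0},{"dx": 0,"dy": 0,"dz": -4,"ax": 0,"ay": 0,"az": 0},{"dx": 0,"dy": 0,"dz": 0,"ax": 0,"ay": 0,"az": 0},{"dx": 0,"dy": 0,"dz": 0,"ax": 0,"ay": 0,"az": 0}]}}

```text
time: 22.4
eef_pos: [639.4, 24.9, 12.2]
orientation: [[1.0, 0.004, 0.001], [0.004, -1.0, 0.0], [0.001, -0.0, -1.0]]
contact_force: [0.9, 0.1, -0.5]
gripper_width: 63.3
grasp_force: 28.0
```

Call:
{"method": "send_rows", "body": {"deltas": [{"dx": 0,"dy": 0,"dz": -0.8,"ax": 0,"ay": 0,"az": 0},{"dx": 0,"dy": 0,"dz": -0.7,"ax": 0,"ay": 0,"az": 0},{"dx": 0,"dy": 0,"dz": -0.5,"ax": 0,"ay": 0,"az": 0},{"dx": 0,"dy": 0,"dz": 0,"ax": 0,"ay": 0,"az": 0},{"dx": 0,"dy": 0,"dz": 0,"ax": 0,"ay": 0,"az": 0},{"dx": 0,"dy": 0,"dz": 0,"ax": 0,"ay": 0,"az": 0},{"dx": 0,"dy": 0,"dz": 0,"ax": 0,"ay": 0,"az": 0},{"dx": 0,"dy": 0,"dz": 0,"ax": 0,"ay": 0,"az": 0}]}}

```text
time: 23.4
eef_pos: [639.1, 25.0, 10.4]
orientation: [[1.0, 0.004, 0.0], [0.004, -1.0, -0.0], [0.0, 0.0, -1.0]]
contact_force: [-1.9, -0.6, 6.5]
gripper_width: 64.0
grasp_force: 28.4
```

Call:
{"method": "send_rows", "body": {"deltas": [{"dx": 0,"dy": 0,"dz": 0,"ax": 0,"ay": 0,"az": 0},{"dx": 0,"dy": 0,"dz": 0,"ax": 0,"ay": 0,"az": 0},{"dx": 0,"dy": 0,"dz": 0,"ax": 0,"ay": 0,"az": 0},{"dx": 0,"dy": 0,"dz": 0,"ax": 0,"ay": 0,"az": 0},{"dx": 0,"dy": 0,"dz": 0,"ax": 0,"ay": 0,"az": 0},{"dx": 0,"dy": 0,"dz": 0,"ax": 0,"ay": 0,"az": 0},{"dx": 0,"dy": 0,"dz": 0,"ax": 0,"ay": 0,"az": 0},{"dx": 0,"dy": 0,"dz": 0,"ax": 0,"ay": 0,"az": 0}], "fingers": 85}}

```text
time: 24.4
eef_pos: [638.9, 24.9, 9.5]
orientation: [[1.0, 0.004, -0.0], [0.004, -1.0, -0.0], [-0.0, 0.0, -1.0]]
contact_force: [0.6, -0.5, 0.4]
gripper_width: 85.4
grasp_force: 0.0
```

Call:
{"method": "send_rows", "body": {"deltas": [{"dx": 0,"dy": 0,"dz": 10,"ax": 0,"ay": 0,"az": 0},{"dx": 0,"dy": 0,"dz": 25,"ax": 0,"ay": 0,"az": 0},{"dx": 0,"dy": 0,"dz": 40,"ax": 0,"ay": 0,"az": 0},{"dx": 0,"dy": 0,"dz": 50,"ax": 0,"ay": 0,"az": 0},{"dx": 0,"dy": 0,"dz": 50,"ax": 0,"ay": 0,"az": 0},{"dx": -40,"dy": 0,"dz": 30,"ax": 0,"ay": 0,"az": 0},{"dx": -50,"dy": 30,"dz": 0,"ax": 0,"ay": 0,"az": 0},{"dx": -50,"dy": 30,"dz": 0,"ax": 0,"ay": 0,"az": 0}]}}

```text
time: 25.4
eef_pos: [497.7, 85.5, 215.7]
orientation: [[1.0, 0.003, 0.002], [0.003, -1.0, 0.0], [0.002, -0.0, -1.0]]
contact_force: [0.3, 1.3, -0.3]
gripper_width: 85.1
grasp_force: 0.0
```

Call:
{"method": "send_rows", "body": {"deltas": [{"dx": -35,"dy": 10,"dz": 0,"ax": 0,"ay": 0,"az": 0},{"dx": 0,"dy": 0,"dz": 0,"ax": 0,"ay": 0,"az": 0},{"dx": 0,"dy": 0,"dz": 0,"ax": 0,"ay": 0,"az": 0},{"dx": 0,"dy": 0,"dz": 0,"ax": 0,"ay": 0,"az": 0},{"dx": 0,"dy": 0,"dz": 0,"ax": 0,"ay": 0,"az": 0},{"dx": 0,"dy": 0,"dz": 0,"ax": 0,"ay": 0,"az": 0},{"dx": 0,"dy": 0,"dz": 0,"ax": 0,"ay": 0,"az": 0},{"dx": 0,"dy": 0,"dz": 0,"ax": 0,"ay": 0,"az": 0}], "fingers": 60}}

```text
time: 26.4
eef_pos: [463.9, 94.9, 214.4]
orientation: [[1.0, 0.004, -0.0], [0.004, -1.0, -0.0], [-0.0, 0.0, -1.0]]
contact_force: [0.5, 0.5, -0.0]
gripper_width: 59.6
grasp_force: 0.0
```

```bash
python3 - <<'E'
from h import *
s=arm.sense();im=grab('wrist','f1');np.save('s.npy',np.array([*s['eef_pos'],*np.ravel(s['orientation'])]));S=grab('scene','f1')
print(s['eef_pos'],s['time'])
cv2.imwrite('pics/fcrop.png',np.hstack([cv2.resize(im[0:384],(480,360)),cv2.resize(S[170:320,150:330][:,:],(320,267)).copy() if 0 else cv2.resize(S[170:320,150:285],(320,360))]))
E
```

```text
[463.87776106  94.86093137 214.42171941] 26.4
```

View pics/fcrop.png

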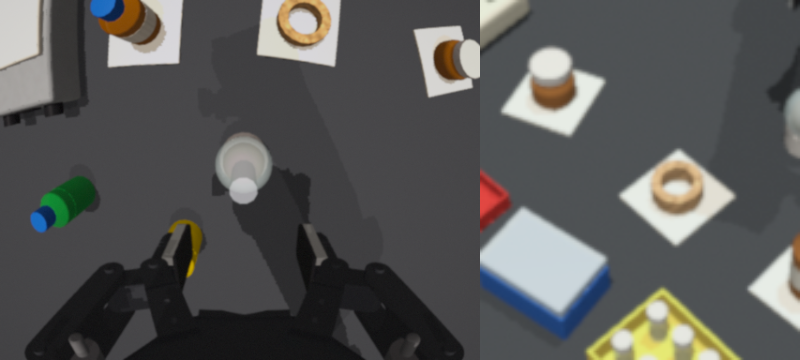

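The ring, jar and bottle look centred on their tiles. The flask is upright, with its neck top at (243,190), which is wrist px (260,203).

```bash
python3 - <<'E'
from h import *
a=np.load('s.npy');s=dict(eef_pos=a[:3],orientation=a[3:].reshape(3,3))
print(wray((259.7,202.7),143,s))
S=cv2.imread('pics/scene_f1.png')
for c in blobs(S,(5,60,60),(25,255,255),(150,220,262,275),60):
    b=cv2.boundingRect(c);p=(b[0]+b[2]/2,b[1]+b[3]/2);print('ring',p,ray('scene',p,20))
for c in blobs(S,(0,0,140),(180,60,255),(165,185,190,209),30):
    b=cv2.boundingRect(c);p=(b[0]+b[2]/2,b[1]+b[3]/2);print('lid',b,ray('scene',p,66))
E
```

```text
[465.99031171  95.62521893 143.        ]
ring (233.5, 248.0) [635.85740451  26.22224203  20.        ]
lid (165, 190, 24, 19) [ 632.54006963 -200.38842804   66.        ]
```

Call:
{"method": "send_rows", "body": {"deltas": [{"dx": 1.6,"dy": 0.8,"dz": -15,"ax": 0,"ay": 0,"az": 0},{"dx": 0,"dy": 0,"dz": -22,"ax": 0,"ay": 0,"az": 0},{"dx": 0,"dy": 0,"dz": -22,"ax": 0,"ay": 0,"az": 0},{"dx": 0,"dy": 0,"dz": -22,"ax": 0,"ay": 0,"az": 0},{"dx": 0,"dy": 0,"dz": -18,"ax": 0,"ay": 0,"az": 0},{"dx": 0,"dy": 0,"dz": -12,"ax": 0,"ay": 0,"az": 0},{"dx": 0,"dy": 0,"dz": -5,"ax": 0,"ay": 0,"az": 0},{"dx": 0,"dy": 0,"dz": 0,"ax": 0,"ay": 0,"az": 0}]}}

```text
time: 27.5
eef_pos: [465.4, 95.8, 98.3]
orientation: [[1.0, 0.004, -0.0], [0.004, -1.0, 0.0], [-0.0, -0.0, -1.0]]
contact_force: [0.4, -0.3, 0.3]
gripper_width: 59.8
grasp_force: 0.0
```

Call:
{"method": "send_rows", "body": {"deltas": [{"dx": 0,"dy": 0,"dz": 0,"ax": 0,"ay": 0,"az": 0},{"dx": 0,"dy": 0,"dz": 0,"ax": 0,"ay": 0,"az": 0},{"dx": 0,"dy": 0,"dz": 0,"ax": 0,"ay": 0,"az": 0},{"dx": 0,"dy": 0,"dz": 0,"ax": 0,"ay": 0,"az": 0},{"dx": 0,"dy": 0,"dz": 0,"ax": 0,"ay": 0,"az": 0},{"dx": 0,"dy": 0,"dz": 0,"ax": 0,"ay": 0,"az": 0},{"dx": 0,"dy": 0,"dz": 0,"ax": 0,"ay": 0,"az": 0},{"dx": 0,"dy": 0,"dz": 0,"ax": 0,"ay": 0,"az": 0}], "fingers": 32, "force": 30}}

```text
time: 28.5
eef_pos: [465.5, 95.7, 98.5]
orientation: [[1.0, 0.004, -0.0], [0.004, -1.0, -0.0], [-0.0, 0.0, -1.0]]
contact_force: [1.1, 0.4, -0.4]
gripper_width: 32.0
grasp_force: 0.0
```

```bash
python3 - <<'E'
from h import *
im=grab('wrist','f2');S=grab('scene','f2')
cv2.imwrite('pics/f2c.png',np.hstack([cv2.resize(im[150:350,160:360],(400,400)),cv2.resize(S[150:250,250:350],(400,400))]))
E
```

```text
(no output)
```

View pics/f2c.png

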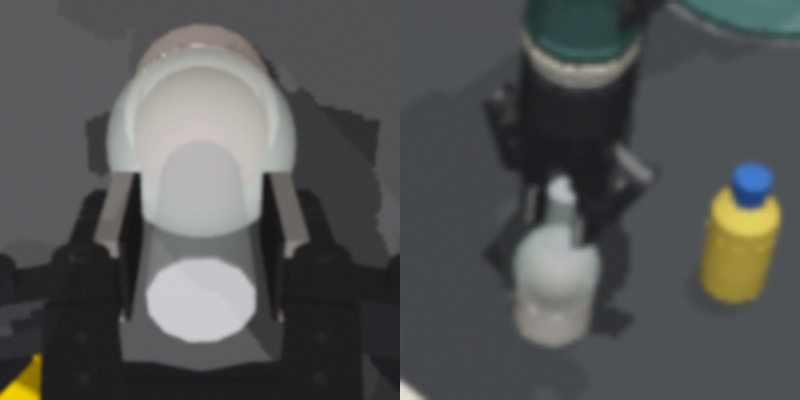

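The neck (146–256) is centred between the pads (130–275). Close and lift.

Call:
{"method": "send_rows", "body": {"deltas": [{"dx": 0,"dy": 0,"dz": 0,"ax": 0,"ay": 0,"az": 0},{"dx": 0,"dy": 0,"dz": 0,"ax": 0,"ay": 0,"az": 0},{"dx": 0,"dy": 0,"dz": 0,"ax": 0,"ay": 0,"az": 0},{"dx": 0,"dy": 0,"dz": 0,"ax": 0,"ay": 0,"az": 0},{"dx": 0,"dy": 0,"dz": 0,"ax": 0,"ay": 0,"az": 0},{"dx": 0,"dy": 0,"dz": 0,"ax": 0,"ay": 0,"az": 0},{"dx": 0,"dy": 0,"dz": 0,"ax": 0,"ay": 0,"az": 0},{"dx": 0,"dy": 0,"dz": 0,"ax": 0,"ay": 0,"az": 0}], "fingers": 16, "force": 40}}

```text
time: 29.6
eef_pos: [465.5, 95.8, 98.6]
orientation: [[1.0, 0.004, 0.0], [0.004, -1.0, 0.0], [0.0, -0.0, -1.0]]
contact_force: [-0.2, 1.2, 2.7]
gripper_width: 23.1
grasp_force: 39.0
```

Call:
{"method": "send_rows", "body": {"deltas": [{"dx": 0,"dy": 0,"dz": 5,"ax": 0,"ay": 0,"az": 0},{"dx": 0,"dy": 0,"dz": 8,"ax": 0,"ay": 0,"az": 0},{"dx": 0,"dy": 0,"dz": 10,"ax": 0,"ay": 0,"az": 0},{"dx": 0,"dy": 0,"dz": 10,"ax": 0,"ay": 0,"az": 0},{"dx": 0,"dy": 0,"dz": 7,"ax": 0,"ay": 0,"az": 0},{"dx": 0,"dy": 0,"dz": 0,"ax": 0,"ay": 0,"az": 0},{"dx": 0,"dy": 0,"dz": 0,"ax": 0,"ay": 0,"az": 0},{"dx": 0,"dy": 0,"dz": 0,"ax": 0,"ay": 0,"az": 0}]}}

```text
time: 30.6
eef_pos: [465.2, 95.6, 138.1]
orientation: [[1.0, 0.004, -0.001], [0.004, -1.0, -0.0], [-0.001, 0.0, -1.0]]
contact_force: [0.1, -0.2, -1.3]
gripper_width: 23.0
grasp_force: 39.2
```

Call:
{"method": "send_rows", "body": {"deltas": [{"dx": 5,"dy": -2,"dz": 0,"ax": 0,"ay": 0,"az": 0},{"dx": 10,"dy": -4,"dz": 0,"ax": 0,"ay": 0,"az": 0},{"dx": 15,"dy": -6,"dz": 0,"ax": 0,"ay": 0,"az": 0},{"dx": 20,"dy": -8,"dz": 0,"ax": 0,"ay": 0,"az": 0},{"dx": 20,"dy": -8,"dz": 0,"ax": 0,"ay": 0,"az": 0},{"dx": 20,"dy": -8,"dz": 0,"ax": 0,"ay": 0,"az": 0},{"dx": 20,"dy": -8,"dz": 0,"ax": 0,"ay": 0,"az": 0},{"dx": 20,"dy": -8,"dz": 0,"ax": 0,"ay": 0,"az": 0}]}}

```text
time: 31.6
eef_pos: [597.0, 42.5, 138.2]
orientation: [[1.0, 0.003, -0.0], [0.003, -1.0, -0.0], [-0.0, 0.0, -1.0]]
contact_force: [-0.3, -0.5, -1.3]
gripper_width: 22.9
grasp_force: 39.2
```

Call:
{"method": "send_rows", "body": {"deltas": [{"dx": 17,"dy": -7,"dz": 0,"ax": 0,"ay": 0,"az": 0},{"dx": 13,"dy": -6,"dz": 0,"ax": 0,"ay": 0,"az": 0},{"dx": 8,"dy": -4,"dz": 0,"ax": 0,"ay": 0,"az": 0},{"dx": 4,"dy": -1.3,"dz": 0,"ax": 0,"ay": 0,"az": 0},{"dx": 0,"dy": 0,"dz": -5,"ax": 0,"ay": 0,"az": 0},{"dx": 0,"dy": 0,"dz": -5,"ax": 0,"ay": 0,"az": 0},{"dx": 0,"dy": 0,"dz": 0,"ax": 0,"ay": 0,"az": 0},{"dx": 0,"dy": 0,"dz": 0,"ax": 0,"ay": 0,"az": 0}]}}

```text
time: 32.6
eef_pos: [637.4, 25.6, 128.6]
orientation: [[1.0, 0.004, -0.0], [0.004, -1.0, -0.0], [-0.0, 0.0, -1.0]]
contact_force: [-0.1, -0.0, -0.2]
gripper_width: 22.7
grasp_force: 39.2
```

```bash
python3 - <<'E'
from h import *
im=grab('wrist','f3');S=grab('scene','f3')
cv2.imwrite('pics/f3c.png',np.hstack([cv2.resize(im[100:300,160:360],(400,400)),cv2.resize(S[180:290,180:290],(400,400))]))
E
```

```text
(no output)
```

View pics/f3c.png

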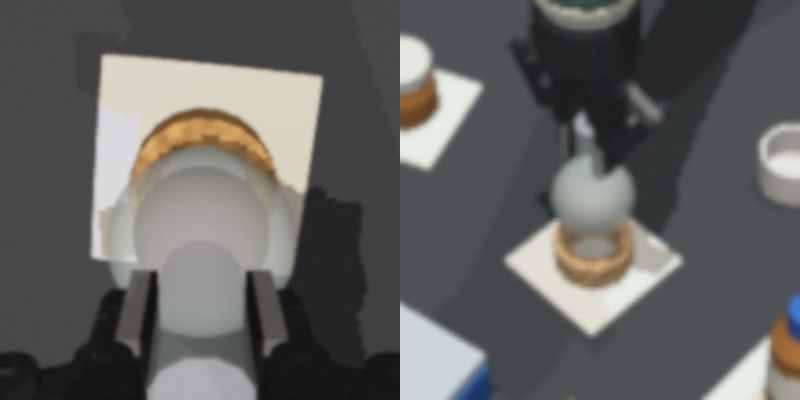

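The flask is upright and aligned over the ring (ring centre 203, flask 202 in the wrist crop). Now lowering it.

Call:
{"method": "send_rows", "body": {"deltas": [{"dx": 0,"dy": 0,"dz": -5,"ax": 0,"ay": 0,"az": 0},{"dx": 0,"dy": 0,"dz": -6,"ax": 0,"ay": 0,"az": 0},{"dx": 0,"dy": 0,"dz": -6,"ax": 0,"ay": 0,"az": 0},{"dx": 0,"dy": 0,"dz": -4,"ax": 0,"ay": 0,"az": 0},{"dx": 0,"dy": 0,"dz": -3,"ax": 0,"ay": 0,"az": 0},{"dx": 0,"dy": 0,"dz": -2,"ax": 0,"ay": 0,"az": 0},{"dx": 0,"dy": 0,"dz": 0,"ax": 0,"ay": 0,"az": 0},{"dx": 0,"dy": 0,"dz": 0,"ax": 0,"ay": 0,"az": 0}]}}

```text
time: 33.7
eef_pos: [637.6, 25.4, 102.7]
orientation: [[1.0, 0.004, 0.0], [0.004, -1.0, -0.0], [0.0, 0.0, -1.0]]
contact_force: [-0.2, -1.0, -1.8]
gripper_width: 23.4
grasp_force: 39.2
```

Call:
{"method": "send_rows", "body": {"deltas": [{"dx": 0,"dy": 0,"dz": -0.8,"ax": 0,"ay": 0,"az": 0},{"dx": 0,"dy": 0,"dz": 0,"ax": 0,"ay": 0,"az": 0},{"dx": 0,"dy": 0,"dz": -0.7,"ax": 0,"ay": 0,"az": 0},{"dx": 0,"dy": 0,"dz": 0,"ax": 0,"ay": 0,"az": 0},{"dx": 0,"dy": 0,"dz": 0,"ax": 0,"ay": 0,"az": 0},{"dx": 0,"dy": 0,"dz": 0,"ax": 0,"ay": 0,"az": 0},{"dx": 0,"dy": 0,"dz": 0,"ax": 0,"ay": 0,"az": 0},{"dx": 0,"dy": 0,"dz": 0,"ax": 0,"ay": 0,"az": 0}]}}

```text
time: 34.7
eef_pos: [637.6, 25.4, 101.2]
orientation: [[1.0, 0.004, 0.0], [0.004, -1.0, -0.0], [0.0, 0.0, -1.0]]
contact_force: [0.5, -0.5, 2.9]
gripper_width: 23.1
grasp_force: 39.2
```

Contact. I'll open the fingers gradually, then retreat straight up.

Call:
{"method": "send_rows", "body": {"deltas": [{"dx": 0,"dy": 0,"dz": 0,"ax": 0,"ay": 0,"az": 0},{"dx": 0,"dy": 0,"dz": 0,"ax": 0,"ay": 0,"az": 0},{"dx": 0,"dy": 0,"dz": 0,"ax": 0,"ay": 0,"az": 0},{"dx": 0,"dy": 0,"dz": 0,"ax": 0,"ay": 0,"az": 0},{"dx": 0,"dy": 0,"dz": 0,"ax": 0,"ay": 0,"az": 0},{"dx": 0,"dy": 0,"dz": 0,"ax": 0,"ay": 0,"az": 0},{"dx": 0,"dy": 0,"dz": 0,"ax": 0,"ay": 0,"az": 0},{"dx": 0,"dy": 0,"dz": 0,"ax": 0,"ay": 0,"az": 0}], "fingers": 28}}

```text
time: 35.7
eef_pos: [637.5, 25.4, 101.0]
orientation: [[1.0, 0.004, -0.0], [0.004, -1.0, -0.0], [-0.0, 0.0, -1.0]]
contact_force: [-0.1, -0.1, -0.0]
gripper_width: 28.2
grasp_force: 0.0
```

Call:
{"method": "send_rows", "body": {"deltas": [{"dx": 0,"dy": 0,"dz": 0,"ax": 0,"ay": 0,"az": 0},{"dx": 0,"dy": 0,"dz": 0,"ax": 0,"ay": 0,"az": 0},{"dx": 0,"dy": 0,"dz": 0,"ax": 0,"ay": 0,"az": 0},{"dx": 0,"dy": 0,"dz": 0,"ax": 0,"ay": 0,"az": 0},{"dx": 0,"dy": 0,"dz": 0,"ax": 0,"ay": 0,"az": 0},{"dx": 0,"dy": 0,"dz": 0,"ax": 0,"ay": 0,"az": 0},{"dx": 0,"dy": 0,"dz": 0,"ax": 0,"ay": 0,"az": 0},{"dx": 0,"dy": 0,"dz": 0,"ax": 0,"ay": 0,"az": 0}], "fingers": 60}}

```text
time: 36.7
eef_pos: [637.5, 25.4, 101.0]
orientation: [[1.0, 0.004, -0.0], [0.004, -1.0, -0.0], [-0.0, 0.0, -1.0]]
contact_force: [-0.6, -0.2, 0.2]
gripper_width: 59.9
grasp_force: 0.0
```

Call:
{"method": "send_rows", "body": {"deltas": [{"dx": 0,"dy": 0,"dz": 8,"ax": 0,"ay": 0,"az": 0},{"dx": 0,"dy": 0,"dz": 15,"ax": 0,"ay": 0,"az": 0},{"dx": 0,"dy": 0,"dz": 20,"ax": 0,"ay": 0,"az": 0},{"dx": 0,"dy": 0,"dz": 25,"ax": 0,"ay": 0,"az": 0},{"dx": 0,"dy": 0,"dz": 30,"ax": 0,"ay": 0,"az": 0},{"dx": 0,"dy": 0,"dz": 30,"ax": 0,"ay": 0,"az": 0},{"dx": -20,"dy": 0,"dz": 10,"ax": 0,"ay": 0,"az": 0},{"dx": -40,"dy": 0,"dz": 0,"ax": 0,"ay": 0,"az": 0}]}}

```text
time: 37.7
eef_pos: [578.5, 25.7, 241.7]
orientation: [[1.0, 0.003, 0.005], [0.003, -1.0, 0.001], [0.005, -0.001, -1.0]]
contact_force: [0.1, 0.6, -0.5]
gripper_width: 59.8
grasp_force: 0.0
```

Call:
{"method": "send_rows", "body": {"deltas": [{"dx": -50,"dy": -40,"dz": 0,"ax": 0,"ay": 0,"az": 0},{"dx": -40,"dy": -55,"dz": 0,"ax": 0,"ay": 0,"az": 0},{"dx": -20,"dy": -55,"dz": 0,"ax": 0,"ay": 0,"az": 0},{"dx": 0,"dy": -55,"dz": 0,"ax": 0,"ay": 0,"az": 0},{"dx": 0,"dy": -55,"dz": 0,"ax": 0,"ay": 0,"az": 0},{"dx": 0,"dy": -55,"dz": 0,"ax": 0,"ay": 0,"az": 0},{"dx": 0,"dy": -30,"dz": 0,"ax": 0,"ay": 0,"az": 0},{"dx": 0,"dy": 0,"dz": 0,"ax": 0,"ay": 0,"az": 0}]}}

```text
time: 38.7
eef_pos: [471.4, -317.1, 240.2]
orientation: [[1.0, -0.001, 0.001], [-0.001, -1.0, -0.002], [0.001, 0.002, -1.0]]
contact_force: [-0.2, 0.7, -0.0]
gripper_width: 60.1
grasp_force: 0.0
```

Call:
{"method": "send_rows", "body": {"deltas": [{"dx": -20,"dy": -55,"dz": 0,"ax": 0,"ay": 0,"az": 0},{"dx": -20,"dy": -50,"dz": 0,"ax": 0,"ay": 0,"az": 0},{"dx": -20,"dy": -50,"dz": 0,"ax": 0,"ay": 0,"az": 0},{"dx": -20,"dy": -40,"dz": 0,"ax": 0,"ay": 0,"az": 0},{"dx": 0,"dy": 0,"dz": 0,"ax": 0,"ay": 0,"az": 0},{"dx": 0,"dy": 0,"dz": 0,"ax": 0,"ay": 0,"az": 0},{"dx": 0,"dy": 0,"dz": 0,"ax": 0,"ay": 0,"az": 0},{"dx": 0,"dy": 0,"dz": 0,"ax": 0,"ay": 0,"az": 0}]}}

```text
time: 39.7
eef_pos: [393.0, -507.9, 239.4]
orientation: [[1.0, 0.006, 0.0], [0.006, -1.0, 0.0], [0.0, -0.0, -1.0]]
contact_force: [-0.2, 0.0, 0.9]
gripper_width: 60.3
grasp_force: 0.0
```

```bash
python3 - <<'E'
from h import *
T=grab('top','z');S=grab('scene','z');print(arm.sense()['time'])
cv2.imwrite('pics/zc.png',np.vstack([cv2.resize(T[110:190,150:365],(800,298)),cv2.resize(S[175:310,130:390],(580,300)) if 0 else cv2.copyMakeBorder(cv2.resize(S[185:310,140:330],(456,300)),0,0,0,344,0)]))
W=((0,0,130),(180,60,255))
def ctr(im,n,lo,hi,roi,z,nm,A=20):
    for c in blobs(im,lo,hi,roi,A):
        b=cv2.boundingRect(c);p=(b[0]+b[2]/2-.5,b[1]+b[3]/2-.5);print(n,nm,b,np.round(ray(n,p,z)[:2],1))
ctr(T,'top',(100,120,80),(130,255,255),(180,125,215,180),121,'cap')
ctr(T,'top',(5,60,60),(25,255,255),(240,130,280,180),34,'ring')
ctr(S,'scene',(100,120,50),(130,255,255),(270,240,310,300),109,'cap')
E
```

```text
39.8
top cap (188, 140, 8, 9) [634.2 223.9]
top ring (249, 152, 17, 8) [615.9  23.7]
scene cap (287, 260, 11, 14) [633.7 224.5]
```

View pics/zc.png

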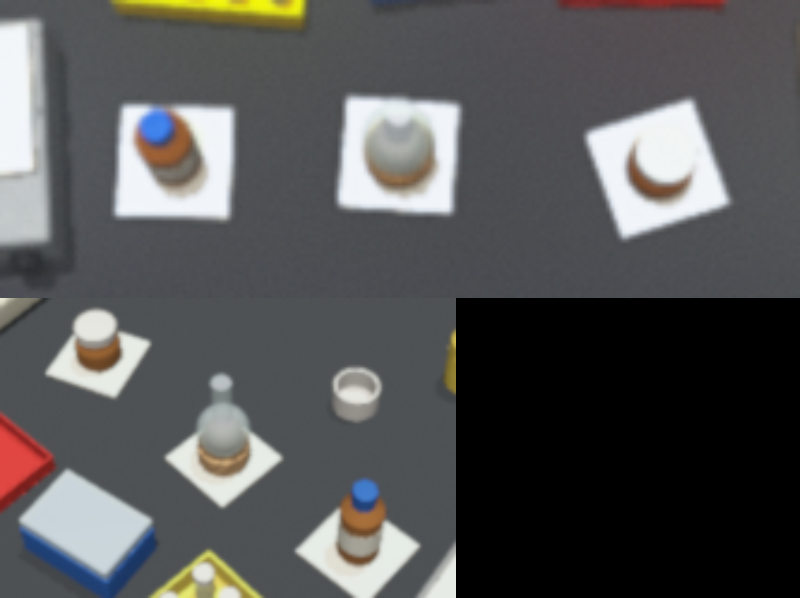

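Both views show the bottle, the flask on its ring, and the jar upright and centred within about 3 mm, with the arm well clear. Handing in.

```bash
python3 -c "
from plant import arm
print(arm.hand_in())"
```

```text
the job is handed in; nothing more can be done
None
```

The job is handed in: the bottle is on the stirrer-side tile, the jar on the balance-side tile, and the cork ring with the upright flask on the middle tile, all released, standing and roughly centred (bottle about 3 mm off; ring and flask judged by eye in the last pictures, jar by eye and by where the gripper released it), at about 40 s.

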